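Lamp check of the bench steriliser with the sensor paddle

TASK

Check the lamp of the bench steriliser: press its spring plunger all the way down to start the lamp timer and let it come back up, then take the flat-handled sensor paddle from the tool stand and lower its blade through the narrow slot in the steriliser's top. Finish while still holding the paddle there, upright and still, with well over half of its blade below the top plate but the handle clear of the plate, hanging from the gripper without leaning hard on the slot. Do not let go, and leave the round-handled spatula and the other loose things where they are.

Things in the scene. Friction and masses are not known exactly. Their poses are not given: they have to be found in the camera images.
- steriliser: low white box fixed to the bench, 200 mm along x, 220 along y, 125 high, flat top; origin at the centre of its underside, z up. The slot is towards its +y end and the plunger towards its -y end, 100 mm apart. Its +x wall is glass. Turned by up to 0.35 rad either way, left or right of the robot's centre line.
- slot (a point): centre of the slot mouth, level with the steriliser's top face; axes as the steriliser's. The slot goes straight down through the 12 mm top plate: a 45 degree lead-in, 18 mm along x by 42 along y at the top face, narrows over 5 mm to a throat 8 x 32 mm, 7 mm deep. Below is a hollow chamber 101 mm deep, where the blade's foot meets nothing.
- plunger (a joint): travel of the plunger: 0 up at rest, 0.012 m fully down at its stop. A spring brings it back up; it takes 2.4 N to start it and 8 N to hold it at the stop.
- plunger_top (a point): centre of the top of the plunger's steel mushroom head (36 mm across), 38 mm above the steriliser's top face when up; moves with the plunger. It is pressed vertically down. A grey collar 44 mm across and 12 mm high surrounds its stem.
- stand: grey block fixed to the bench, 80 mm along x, 140 along y, 48 high, origin at the centre of its underside; two wells along its y at -35 and +35 mm, each 9 x 33 mm, 40 mm deep (floor 8 mm above the bench). One holds the paddle, the other the spatula, either way round. Turned by up to 0.5 rad either way.
- paddle: loose sensor paddle, 70 to 140 g, upright in a well of the stand. Steel blade 6 mm along x, 30 along y, 80 long (z 0 to 80 mm) with a small round black sensor near its foot; above it a white rectangular handle 20 mm along x, 36 along y (z 80 to 125 mm), too big for the slot. Origin: centre of the blade's foot, z up. Same after half a turn. May lean a few degrees.
- paddle_grip (a point): middle of the paddle's handle, 105 mm above the foot; same axes as the paddle.
- spatula: loose bystander in the stand's other well, 70 mm from the paddle: same steel blade, but a round white knob handle (28 mm across, top 127 mm above its foot). Origin at the centre of its foot.
- specimen_jar: loose bystander, jar 36 mm across, 60 mm tall, between steriliser and stand; origin under its centre.
- reagent_bottle: loose bystander, bottle 64 mm across, 150 mm tall, beyond the task's things; origin under its centre.
- beaker: loose bystander, glass beaker 72 mm across, 90 mm tall, beyond the task's things; origin under its centre.
- dish: loose bystander, shallow glass dish 60 mm across, 14 mm tall, at the robot's right; origin under its centre.
- slide_box: loose bystander, black box 90 x 170 x 35 mm at the robot's left; origin under its centre.

How it is judged:
By the outcome, as a careful person would: the job done as asked, in the order asked, and still so for the second after the job is handed in, while the arm keeps its last pose, push and grip.
It also fails if it takes over 54 s, if anything falls off the work surface, if the arm or the gripper's body presses on something with over 40 N, if the wrist force passes 120 N, or if a joint passes its speed limit or range.

ROBOT

A 7-joint arm with a two-finger parallel gripper is mounted at the origin on the work surface. World frame = base frame: x ahead of the robot, y to its left, z up, the work surface at z = 0. Lengths are in m, angles in rad, forces in N, time in s.
With the tool pointing down it reaches from about 0.4 to 0.85 m from the base axis. Payload 10.4 kg.
Tool frame: the origin (TCP) lies between the finger pads; the fingertips stand ahead of it and the grasp point (between the pads) lies 3 mm ahead of it (r.tips_ahead is the z of the fingertips in the tool frame, in m); z points along the fingers, y is the line along which they close (so a half turn about z gives the same grasp; the last joint's range is limited). The gripper opens to 87 mm and grips with 3 to 60 N. Pads are 19 mm wide; open, the fingers measure 117 mm over their backs; the gripper's body (75 mm by 190 mm) begins 51 mm behind the grasp point.
Start: joints at [-0.023, 0.332, -0.065, 1.46, 0.022, 1.35, -0.088], TCP at [0.625, 0, 0.216] pointing down, gripper open.
Joint ranges: [-2.6, 2.6], [-0.5, 2.12], [-1.47, 1.34], [0.16, 2.42], [-1.27, 4.41], [0.06, 2.06], [-2.6, 2.6]. Speed limits (rad/s): [2.22, 2.22, 2.79, 2.79, 3.14, 3.14, 3.14].

INTERFACE

Orientations are given as a unit quaternion [x, y, z, w].
In Python, from bench import telemetry, camera, get_calibration, r gives the robot as it stands.
- The arm moves only by the tool drive_tool, never from a script. Its argument "series" is one flat list of numbers, 7 for each row, row after row: the turn, a rotation vector about the tool's x, y, z in units of 5 degrees (1.0 is 5 degrees), then the shift along the tool's x, y, z in units of 40 mm (1.0 is 40 mm), then the opening, from -1 (shut) to 1 (fully open). A call has 1 to 10 rows; each row is the pose to reach, as a shift and turn from the pose commanded when the call began, along the tool's axes at that moment; what a row does not reach only later rows make up. A row lasts 1/12 s, in which the tool goes at most 41.7 mm and 7.16 degrees, less where a joint would pass 70% of its speed; a pose out of reach is approached as far as the arm can. A call with a gripper value outside its range is refused whole. The fingers move at their own pace and stop on an object; "grip_force" is the grip in N (left out, the last holds). Time passes only in rows, so rows that repeat a pose let the fingers close. It gives the time, the measured TCP pose, the force, the opening and the grip force at its end, in the units of the state.
- telemetry.read_state(): the state, without advancing time (a new reading comes with each control period).
- camera(name): name is "scene" or "side" or "wrist"; returns the picture (384x512x3 uint8, red, green, blue); there is no depth.
- get_calibration(name): a dict with "fovy" (degrees; the focal length in pixels is half the picture's height over the tangent of half this angle, whatever the lens; pixels are square), "cx", "cy" (the principal point, pixels), "dist" ([k1, k2, p1, p2, k3] as OpenCV has them; the pictures are not rectified), "xyz" and "rotation" of the camera in the world. Camera axes: x right, y up, looking along -z (the intrinsics and any distortion apply to the point x, -y, -z); pixel columns grow to the right and rows downward; lengths in m; the calibration is good to about 2 mm. A picture is of the moment at which its call begins: read the wrist's pose just before it. get_calibration takes no time and is no camera call; for the wrist camera it gives the pose at the moment of the call.
- r.close_job(): hands the job in; it is judged then, once.
The state is a dict: "time": time; "joint_positions": joint angles; "joint_vel": joint speeds; "joint_torque": joint torques, N m; "ee_pos": TCP position; "eef_rot": TCP orientation; "ft_force": force on the tool from outside, world axes, zero at the start; "torque": the same for the moment, N m; "width": finger opening in m; "grip_force": force on a finger pad.
Only numpy, scipy, OpenCV 4.12 (cv2) and the standard library are available. Lean on these libraries where they do the work, as an engineer would, in place of code of your own. Each camera call takes 0.05 s, during which the arm holds its last target. There are 200 camera calls.

## Working session

There is one attempt and no reset: what is moved stays moved. The work goes in short steps, Python scripts to look and compute and a tool call to move; the robot and the scene stay as the last step left them, time stands still between calls to the robot, and variables do not carry over. Pictures are saved under pics/ and viewed, at most 10 in all, crops included, and the job is handed in when it is done.

Besides the shell and the picture viewer there is one more tool, called after "Emit:" as name(argument=value, ...), one argument or row to a line, values as JSON. drive_tool: Moves the arm, as the interface text tells. Its arguments: {"type":"object","properties":{"series":{"type":"array"},"grip_force":{"type":"number"}},"required":["series"]}

```bash
mkdir -p pics; cat > h.py <<'E'
import numpy as np, cv2
from bench import telemetry, camera, get_calibration, r
from scipy.spatial.transform import Rotation as R
def K(c):
    f=192/np.tan(np.radians(c['fovy'])/2)
    return np.array([[f,0,c['cx']],[0,f,c['cy']],[0,0,1.]])
def rot(c):
    q=np.array(c['rotation'],float)
    return q if q.shape==(3,3) else R.from_quat(q).as_matrix()
def ray(c,px):
    px=np.array(px,float).reshape(-1,1,2)
    u=cv2.undistortPoints(px,K(c),np.array(c['dist'],float)).reshape(-1,2)
    d=np.c_[u[:,0],-u[:,1],-np.ones(len(u))]
    return np.array(c['xyz']),d@rot(c).T
def onplane(c,px,z):
    o,d=ray(c,px); return o+d*((z-o[2])/d[:,2:3])
def proj(c,P):
    p=(np.atleast_2d(P)-np.array(c['xyz']))@rot(c)
    p=np.c_[p[:,0],-p[:,1],-p[:,2]]
    return cv2.projectPoints(p,np.zeros(3),np.zeros(3),K(c),np.array(c['dist'],float))[0].reshape(-1,2)
def save(n,im): cv2.imwrite('pics/'+n,im[...,::-1])
E
python3 - <<'E'
from h import *
for n in['scene','side','wrist']:
    c=get_calibration(n); im=camera(n); np.save(n+'.npy',im); print(n,c)
    save(n+'0.png',im)
a=[np.load(n+'.npy') for n in('scene','side')]
print(r.tips_ahead, telemetry.read_state())
E
```

```text
scene {'fovy': 49.87502691176147, 'cx': 253.69823316771985, 'cy': 191.81062746675514, 'dist': array([-0.02537492,  0.        ,  0.        ,  0.        ,  0.        ]), 'xyz': array([ 1.48120621, -0.93204015,  1.04780987]), 'rotation': array([0.43534218, 0.16416996, 0.30615235, 0.83053967])}
side {'fovy': 54.75996817411537, 'cx': 256.1730199007282, 'cy': 184.00659810235874, 'dist': array([-0.012209,  0.      ,  0.      ,  0.      ,  0.      ]), 'xyz': array([-0.0320604 ,  0.83395052,  0.93986119]), 'rotation': array([-0.14500611,  0.40851123,  0.85359471, -0.28890809])}
wrist {'fovy': 71.13374211830154, 'cx': 257.56906303585345, 'cy': 191.15703714031827, 'dist': array([-0.04977325,  0.        ,  0.        ,  0.        ,  0.        ]), 'xyz': array([0.62403951, 0.08101734, 0.38502467]), 'rotation': array([-1.48172482e-01,  1.01823935e-03,  2.44648408e-04,  9.88960979e-01])}
0.022 {'time': 0.15, 'joint_positions': array([-0.02263313,  0.3327439 , -0.06471432,  1.46071318,  0.02156989,
        1.34992029, -0.08852447]), 'joint_vel': array([-0.00023492, -0.00275184, -0.00013757, -0.00240515,  0.00036619,
        0.00107205, -0.00023806]), 'joint_torque': array([ 1.82067095e-03, -6.23630190e+01,  2.54254905e-02, -3.90143681e+01,
       -6.11935230e-02,  3.71907104e-02, -1.53469024e-06]), 'ee_pos': array([6.24704938e-01, 3.94046926e-05, 2.14942817e-01]), 'eef_rot': array([ 7.07095447e-01,  7.07117905e-01, -3.90108091e-04, -3.81468591e-04]), 'ft_force': array([-1.37051258,  0.89478119, -0.19321516]), 'torque': array([-0.06518062, -0.01817708,  0.0290578 ]), 'grip_force': 0.0, 'width': 0.0868523447213366}
```

View pics/scene0.png

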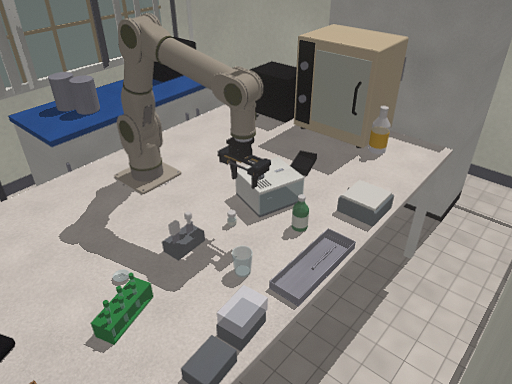

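View pics/side0.png

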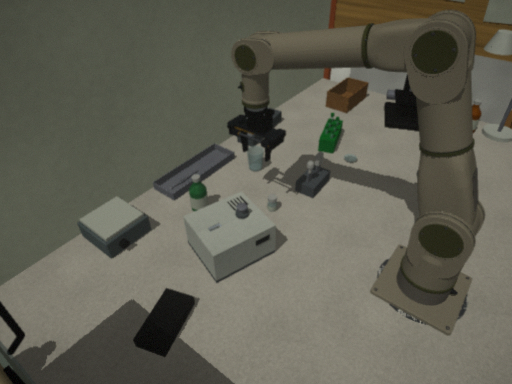

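View pics/wrist0.png

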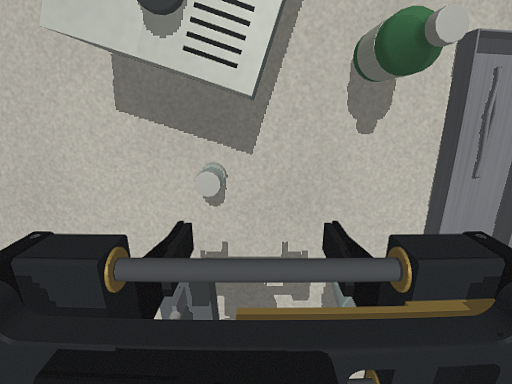

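Scene view: the steriliser is behind the gripper and the stand is at (183,240). Side view: slot (213,226), plunger (242,212), stand (313,180) with two handles. Wrist view: the steriliser's −y edge and plunger at the top, jar at (208,182), bottle at (410,40).

```bash
python3 - <<'E'
from h import *
cs,cd,cw=[get_calibration(n) for n in('scene','side','wrist')]
print('slot',onplane(cd,[213,226],.125),'pl',onplane(cd,[242,208],.163))
print('stand side',onplane(cd,[[313,180]],.048),'handles',onplane(cd,[[310,165],[320,162]],.13))
print('stand scene handles',onplane(cs,[[188,214],[177,228]],.13))
print('jar',onplane(cw,[208,182],.06))
im=np.concatenate([cv2.resize(np.load('side.npy')[140:220,270:350],None,fx=5,fy=5,interpolation=2),cv2.resize(np.load('scene.npy')[200:280,150:230],None,fx=5,fy=5,interpolation=2)],1)
im2=np.concatenate([cv2.resize(np.load('side.npy')[185:285,175:275],None,fx=4,fy=4,interpolation=2),np.zeros((400,400,3),np.uint8)],1)
save('c1.png',im)
E
```

```text
slot [[0.57881254 0.27748654 0.125     ]] pl [[0.53198497 0.19118304 0.163     ]]
stand side [[ 0.49707692 -0.19556108  0.048     ]] handles [[ 0.50425754 -0.17260442  0.13      ]
 [ 0.48423008 -0.21177484  0.13      ]]
stand scene handles [[ 0.51824868 -0.18684363  0.13      ]
 [ 0.54890669 -0.26552712  0.13      ]]
jar [[ 0.56120869 -0.00665951  0.06      ]]
```

View pics/c1.png

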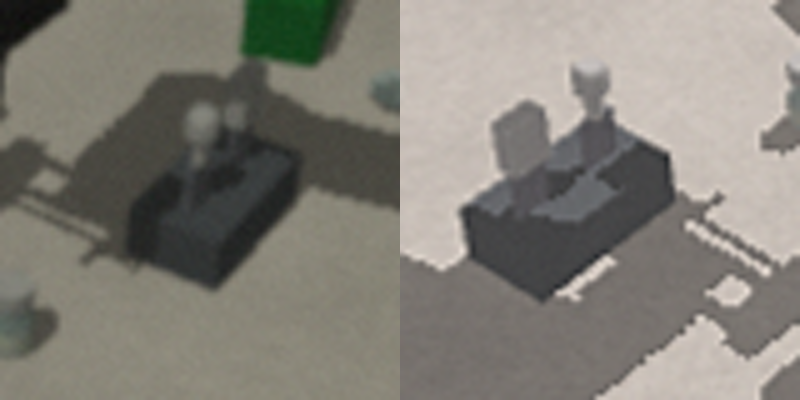

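Side crop: round knob (spatula) on the +y side. Scene crop: flat paddle handle at pixel ≈(174,228), −y side well.

Emit:
drive_tool(
  series=[0, 0, 0, 3.25, -1.6, -2.1, -1, 0, 0, 0, 3.25, -1.6, -2.1, -1, 0, 0, 0, 3.25, -1.6, -2.1, -1, 0, 0, 0, 3.25, -1.6, -2.1, -1, 0, 0, 0, 3.25, -1.6, -2.1, -1, 0, 0, 0, 3.25, -1.6, -2.1, -1, 0, 0, 0, 3.25, -1.6, -2.1, -1, 0, 0, 0, 3.25, -1.6, -2.1, -1, 0, 0, 0, 3.25, -1.6, -2.1, -1],
)

```text
time: 0.9
ee_pos: [0.5612, 0.1284, 0.2985]
eef_rot: [0.708, 0.706, -0.001, -0.0]
ft_force: [0.9, 0.6, 1.0]
width: 0.0352
grip_force: 0.0
```

```bash
python3 - <<'E'
from h import *
import json
c=get_calibration('wrist'); im=camera('wrist'); np.save('w1.npy',im); np.save('w1c.npy',c,allow_pickle=True)
s=telemetry.read_state(); print(s['ee_pos'],s['eef_rot'],c['xyz'],c['rotation'],s['ft_force'])
save('w1.png',im)
side=camera('side'); np.save('side1.npy',side)
E
```

```text
[0.56120359 0.12862982 0.29862965] [ 7.07825162e-01  7.06387264e-01 -7.09237480e-04 -2.66810779e-04] [0.56085637 0.20952909 0.46858741] [-1.48550115e-01  1.33158038e-03 -9.06898886e-04  9.88903569e-01] [ 0.96228228  0.54027288 -0.61529001]
```

View pics/w1.png

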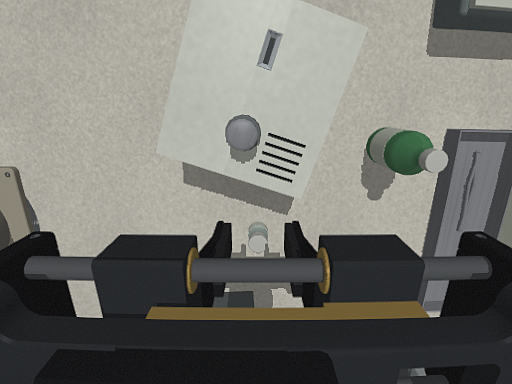

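The steriliser is fully visible: slot centre about (269,49), plunger head about (243,133), and the +x edge running from (365,28) to (292,198).

```bash
python3 - <<'E'
from h import *
c=get_calibration('wrist'); im=np.load('w1.npy'); g=cv2.cvtColor(im,cv2.COLOR_RGB2GRAY)
def blob(x0,y0,x1,y1,t):
    m=np.zeros_like(g); m[y0:y1,x0:x1]=(g[y0:y1,x0:x1]<t)*255
    k=max(cv2.findContours(m,0,cv2.CHAIN_APPROX_NONE)[0],key=cv2.contourArea); return k
print(g[49,250:290], g[133,220:270:2], g[100:160:3,243])
bg=np.median(g[60:110,190:250])
k=blob(250,22,292,78,bg-15)
P=onplane(c,k.reshape(-1,2).astype(float),.125)[:,:2].astype(np.float32)
print('slot',cv2.minAreaRect(P))
k=blob(220,105,266,152,bg-15); print(cv2.minEnclosingCircle(k),cv2.boundingRect(k))
(u,v),rr=cv2.minEnclosingCircle(k)
print('plunger',onplane(c,[243,133],.163))
# edge lines of top: threshold
m=(g>bg-22).astype(np.uint8)*255
e=onplane(c,[[365,28],[292,198],[158,152]],.125); print(e)
save('c2.png',cv2.resize(im[10:160,210:310],None,fx=5,fy=4,interpolation=2)); 
E
```

```text
[197 196 199 197 198 196 197 196 196 196 201 183 128 125 134 139 136  54
  64  66  64  60  80 156 151 149 144 146 187 192 189 190 190 190 190 189
 189 188 190 189] [185 187 197 109 118 121 123 123 123 124 126 130 125 125 123 121 117 122
 117  94  72 184 181 185  51] [193 193 189 186 185  95  97 144 150 139 137 128 124 122 120 117 109 105
 113 113]
slot ((0.573566198348999, 0.27737364172935486), (0.042777080088853836, 0.018663881346583366), 71.95457458496094)
((243.0, 134.729736328125), 20.826080322265625) (225, 114, 36, 38)
plunger [[0.54374495 0.18421695 0.163     ]]
[[0.68432578 0.30148777 0.125     ]
 [0.60637531 0.0946641  0.125     ]
 [0.43117167 0.15748635 0.125     ]]
```

Emit:
drive_tool(
  series=[0, 0, 0, 1.35, -0.45, 1.2, -1, 0, 0, 0, 1.35, -0.45, 2.0, -1, 0, 0, 0, 1.35, -0.45, 2.5, -1, 0, 0, 0, 1.35, -0.45, 2.5, -1, 0, 0, 0, 1.35, -0.45, 2.5, -1, 0, 0, 0, 1.35, -0.45, 2.5, -1],
)

```text
time: 1.5
ee_pos: [0.5444, 0.183, 0.2017]
eef_rot: [0.708, 0.707, 0.001, 0.001]
ft_force: [0.3, -0.3, 0.4]
width: 0.0007
grip_force: 0.0
```

Emit:
drive_tool(
  series=[0, 0, 0, 0, 0, 0.2, -1, 0, 0, 0, 0, 0, 0.35, -1, 0, 0, 0, 0, 0, 0.5, -1, 0, 0, 0, 0, 0, 0.6, -1, 0, 0, 0, 0, 0, 0.65, -1, 0, 0, 0, 0, 0, 0.65, -1, 0, 0, 0, 0, 0, 0.65, -1],
)

```text
time: 2.08
ee_pos: [0.543, 0.184, 0.1736]
eef_rot: [0.707, 0.707, 0.0, 0.0]
ft_force: [-0.1, 0.1, 0.2]
width: 0.0007
grip_force: 0.0
```

```bash
python3 - <<'E'
from h import *
s=telemetry.read_state(); print(s['ee_pos'],s['ft_force'],r.tips_ahead)
a=camera('side'); b=camera('scene'); w=camera('wrist'); np.save('w2.npy',w)
c1=cv2.resize(a[150:270,170:290],(400,400),interpolation=2); 
c2=cv2.resize(b[130:230,220:320],(400,400),interpolation=2)
save('c3.png',np.concatenate([c1,c2],1))
E
```

```text
[0.54303566 0.18403099 0.17361904] [-0.1062389   0.14684066  0.16994468] 0.022
```

View pics/c3.png

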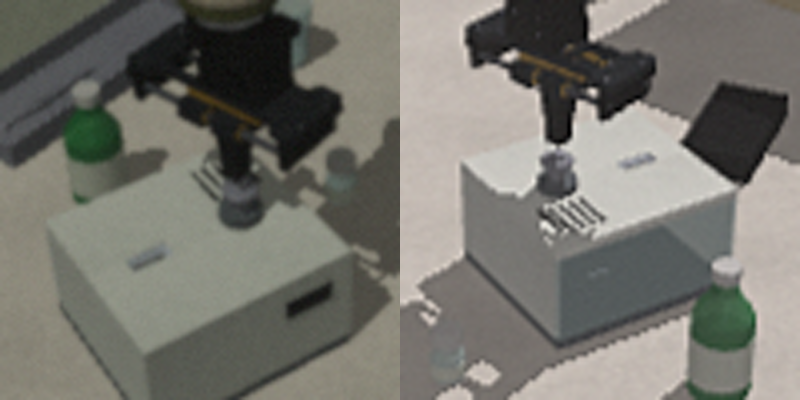

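The closed fingertips are just above the plunger head (scene crop about (560,145)) with a small gap and no contact, so I'll probe down slowly.

Emit:
drive_tool(
  series=[0, 0, 0, 0, 0, 0.05, -1, 0, 0, 0, 0, 0, 0.1, -1, 0, 0, 0, 0, 0, 0.1, -1, 0, 0, 0, 0, 0, 0.1, -1],
)

```text
time: 2.57
ee_pos: [0.5429, 0.184, 0.1694]
eef_rot: [0.707, 0.707, -0.0, -0.0]
ft_force: [0.2, -1.1, -0.2]
width: 0.0006
grip_force: 0.0
```

Emit:
drive_tool(
  series=[0, 0, 0, 0, 0, 0.05, -1, 0, 0, 0, 0, 0, 0.1, -1, 0, 0, 0, 0, 0, 0.1, -1, 0, 0, 0, 0, 0, 0.1, -1],
)

```text
time: 2.9
ee_pos: [0.5429, 0.184, 0.1654]
eef_rot: [0.707, 0.707, -0.0, -0.0]
ft_force: [-1.1, -0.0, 0.4]
width: 0.0004
grip_force: 0.0
```

```bash
python3 - <<'E'
from h import *
cs,cd=get_calibration('scene'),get_calibration('side')
def tri(p,q):
    o1,d1=ray(cs,p);o2,d2=ray(cd,q)
    A=np.c_[d1[0],-d2[0]];t=np.linalg.lstsq(A,o2-o1,rcond=None)[0]
    a,b=o1+d1[0]*t[0],o2+d2[0]*t[1]; return (a+b)/2,np.linalg.norm(a-b)
print('tip',tri([259.5,165],[241,203.4]))
print('head ctr',tri([259,169.5],[242,206]))
for z in(.10,.12,.152,.163): print(z,proj(cs,[.543,.184,z]),proj(cd,[.543,.184,z]))
a=camera('side'); b=camera('scene')
c1=cv2.resize(a[180:230,215:265],(400,400),interpolation=2); 
c2=cv2.resize(b[140:190,235:285],(400,400),interpolation=2)
save('c4.png',np.concatenate([c1,c2],1))
E
```

```text
tip (array([0.54095227, 0.18794138, 0.17492448]), np.float64(0.004370012416554605))
head ctr (array([0.54374521, 0.18103894, 0.15757457]), np.float64(0.004899195333856842))
0.1 [[258.71988722 180.85113094]] [[241.47058662 219.82567993]]
0.12 [[258.72343887 176.84059592]] [[241.24400975 215.33053669]]
0.152 [[258.72916782 170.3134961 ]] [[240.87151258 207.93786037]]
0.163 [[258.73115024 168.03785179]] [[240.74053811 205.33774808]]
```

View pics/c4.png

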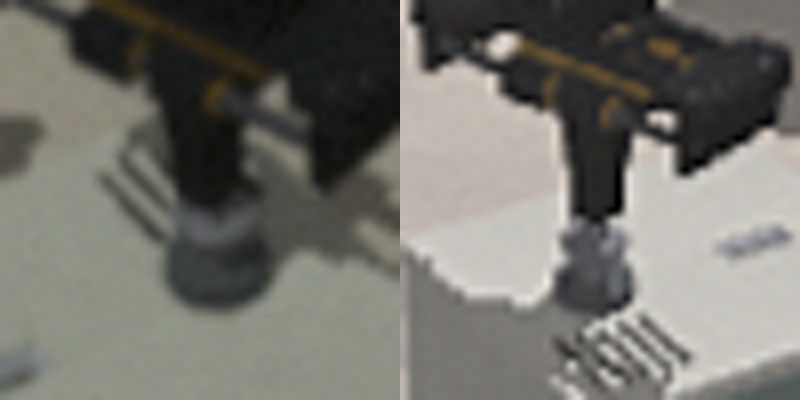

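The tip now sits just at the head's top; shut, the fingers seem to end about at the TCP. I'll continue probing by force.

Emit:
drive_tool(
  series=[0, 0, 0, 0, 0, 0.08, -1, 0, 0, 0, 0, 0, 0.15, -1, 0, 0, 0, 0, 0, 0.15, -1, 0, 0, 0, 0, 0, 0.15, -1],
)

```text
time: 3.33
ee_pos: [0.5429, 0.1839, 0.1592]
eef_rot: [0.707, 0.707, -0.0, -0.0]
ft_force: [-0.0, -0.8, 0.6]
width: 0.0007
grip_force: 0.0
```

Emit:
drive_tool(
  series=[0, 0, 0, 0, 0, 0.05, -1, 0, 0, 0, 0, 0, 0.1, -1, 0, 0, 0, 0, 0, 0.1, -1, 0, 0, 0, 0, 0, 0.1, -1],
)

```text
time: 3.67
ee_pos: [0.5432, 0.1841, 0.1558]
eef_rot: [0.707, 0.707, 0.0, 0.0]
ft_force: [-0.1, -0.2, 1.9]
width: 0.0003
grip_force: 1.2
```

Emit:
drive_tool(
  series=[0, 0, 0, 0, 0, 0.05, -1, 0, 0, 0, 0, 0, 0.1, -1, 0, 0, 0, 0, 0, 0.1, -1, 0, 0, 0, 0, 0, 0.1, -1],
)

```text
time: 4.0
ee_pos: [0.5432, 0.1841, 0.1518]
eef_rot: [0.707, 0.707, 0.0, 0.0]
ft_force: [0.0, -0.6, 4.0]
width: 0.0001
grip_force: 2.1
```

Emit:
drive_tool(
  series=[0, 0, 0, 0, 0, 0.07, -1, 0, 0, 0, 0, 0, 0.14, -1, 0, 0, 0, 0, 0, 0.17, -1, 0, 0, 0, 0, 0, 0.17, -1, 0, 0, 0, 0, 0, 0.17, -1],
)

```text
time: 4.42
ee_pos: [0.5433, 0.1841, 0.1453]
eef_rot: [0.707, 0.707, 0.0, 0.0]
ft_force: [0.0, -0.9, 7.7]
width: 0.0004
grip_force: 3.6
```

Emit:
drive_tool(
  series=[0, 0, 0, 0, 0, 0.03, -1, 0, 0, 0, 0, 0, 0.06, -1, 0, 0, 0, 0, 0, 0.06, -1],
)

```text
time: 4.67
ee_pos: [0.5433, 0.1842, 0.1443]
eef_rot: [0.707, 0.707, 0.001, 0.0]
ft_force: [-6.5, -2.6, 17.7]
width: 0.0008
grip_force: 8.9
```

Emit:
drive_tool(
  series=[0, 0, 0, 0, 0, 0.03, -1, 0, 0, 0, 0, 0, 0.03, -1, 0, 0, 0, 0, 0, 0.03, -1],
)

```text
time: 4.92
ee_pos: [0.5434, 0.1842, 0.1442]
eef_rot: [0.707, 0.707, 0.001, 0.001]
ft_force: [-10.3, -4.0, 25.7]
width: 0.0003
grip_force: 13.3
```

Hard stop reached (force climbing, no more travel). Lifting, then moving to look at the stand.

Emit:
drive_tool(
  series=[0, 0, 0, 0, 0, -0.6, -1, 0, 0, 0, 0, 0, -1.6, -1, 0, 0, 0, 0, 0, -2.6, -1, 0, 0, 0, 0, 0, -3.5, 1, 0, 0, 0, -1, 0, -3.5, 1, 0, 0, 0, -2, 0, -3.5, 1, 0, 0, 0, -3, 0, -3.5, 1, 0, 0, 0, -4, 0, -3.5, 1, 0, 0, 0, -5, 0, -3.5, 1, 0, 0, 0, -6, 0, -3.5, 1],
)

```text
time: 5.75
ee_pos: [0.5423, -0.0579, 0.2808]
eef_rot: [0.707, 0.707, -0.0, -0.0]
ft_force: [2.2, 0.6, -0.2]
width: 0.0393
grip_force: 0.0
```

Emit:
drive_tool(
  series=[0, 0, 0, -1, -0.1, 0, 1, 0, 0, 0, -2, -0.2, 0, 1, 0, 0, 0, -3, -0.3, 0, 1, 0, 0, 0, -4, -0.4, 0, 1, 0, 0, 0, -5, -0.5, 0, 1, 0, 0, 0, -6, -0.5, 0, 1, 0, 0, 0, -7, -0.5, 0, 1, 0, 0, 0, -7.5, -0.5, 0, 1, 0, 0, 0, -7.5, -0.5, 0, 1, 0, 0, 0, -7.5, -0.5, 0, 1],
)

```text
time: 6.58
ee_pos: [0.5222, -0.3571, 0.2801]
eef_rot: [0.708, 0.706, -0.0, -0.001]
ft_force: [1.0, 1.0, -0.9]
width: 0.0866
grip_force: 0.0
```

Emit:
drive_tool(
  series=[0, 0, 0, 0, 0, 0, 1, 0, 0, 0, 0, 0, 0, 1, 0, 0, 0, 0, 0, 0, 1],
)

```text
time: 6.83
ee_pos: [0.5235, -0.3546, 0.2813]
eef_rot: [0.706, 0.708, 0.0, -0.0]
ft_force: [0.0, 0.5, 0.5]
width: 0.0871
grip_force: 0.0
```

```bash
python3 - <<'E'
from h import *
c=get_calibration('wrist'); im=camera('wrist'); np.save('w3.npy',im); np.save('w3c.npy',c,allow_pickle=True)
s=telemetry.read_state(); print(s['time'],s['ee_pos'],s['eef_rot'],c['xyz'],c['rotation'],s['ft_force'])
sc=camera('scene'); c2=cv2.resize(sc[140:190,235:285],(384,384),interpolation=2)
im=np.concatenate([im[:,:400],c2],1); save('w3.png',im)
E
```

```text
6.8833 [ 0.52342521 -0.35483625  0.28133596] [7.06513331e-01 7.07699684e-01 2.59418392e-04 4.25952639e-05] [ 0.52248309 -0.27366864  0.45152001] [-1.47916482e-01  4.09258243e-05  1.10449515e-03  9.88999238e-01] [ 0.37349909  0.35724876 -0.004374  ]
```

View pics/w3.png

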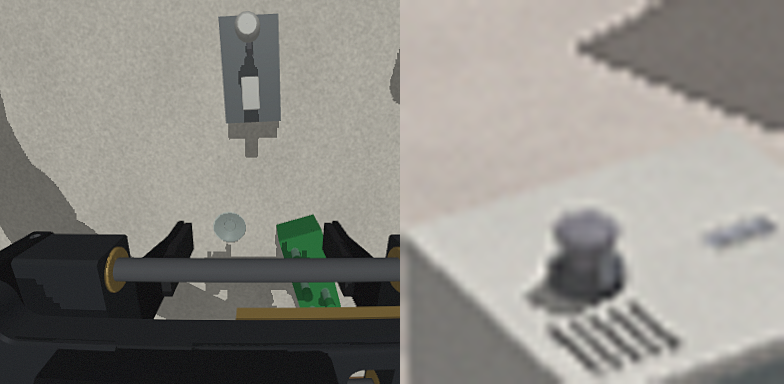

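The plunger is back up. In the wrist view the stand is at about (250,68), the paddle handle (rectangle) at about (250,92), and the spatula knob at (247,23).

```bash
python3 - <<'E'
from h import *
im=np.load('w3.npy'); c=np.load('w3c.npy',allow_pickle=True).item(); g=cv2.cvtColor(im,cv2.COLOR_RGB2GRAY)
m=np.zeros_like(g); m[60:118,232:270]=(g[60:118,232:270]>160)*255
k=max(cv2.findContours(m,0,cv2.CHAIN_APPROX_NONE)[0],key=cv2.contourArea)
print(cv2.minAreaRect(k),cv2.boundingRect(k))
for z in(.133,): print('handle',cv2.minAreaRect(onplane(c,k.reshape(-1,2).astype(float),z)[:,:2].astype(np.float32)))
print(g[92,232:270]); print(g[66:118,250])
q=onplane(c,[[219,16],[278,14],[281,121],[225,123]],.048); print('stand corners',q,q.mean(0), (q[0]+q[1]-q[2]-q[3])[:2])
print('knob',onplane(c,[247,23],.133))
E
```

```text
((250.35928344726562, 92.38180541992188), (31.576494216918945, 16.156421661376953), 85.03025817871094) (241, 77, 18, 32)
handle ((0.5141969919204712, -0.25547611713409424), (0.018056079745292664, 0.03372477367520332), 4.516836166381836)
[ 93  96  95  94  95  95  95  96  94  83 146 172 171 169 169 170 170 170
 171 170 170 170 171 170 171 177 161  89  95  95  95  96  96  96  95  95
  96  98]
[ 64  63  62  63  64  63  65  61  59  54 109 186 176 173 173 173 172 172
 173 171 170 171 172 170 171 171 171 170 170 168 169 170 168 169 168 169
 168 168 168 166 165 168 169 122  61  59  58  60  61  59  59  61]
stand corners [[ 0.47052348 -0.15251671  0.048     ]
 [ 0.54928638 -0.15009776  0.048     ]
 [ 0.55657101 -0.28991299  0.048     ]
 [ 0.47468625 -0.29290989  0.048     ]] [ 0.51276678 -0.22135934  0.048     ] [-0.0114474  0.2802084]
knob [[ 0.51096534 -0.18488545  0.133     ]]
```

Emit:
drive_tool(
  series=[0, 0, -0.4, 0.8, -0.07, 0.8, 1, 0, 0, -0.8, 1.6, -0.14, 1.6, 1, 0, 0, -0.8, 2.49, -0.22, 2.3, 1, 0, 0, -0.8, 2.49, -0.22, 2.5, 1, 0, 0, -0.8, 2.49, -0.22, 2.5, 1, 0, 0, -0.8, 2.49, -0.22, 2.5, 1, 0, 0, -0.8, 2.49, -0.22, 2.5, 1],
)

```text
time: 7.52
ee_pos: [0.5147, -0.2579, 0.1827]
eef_rot: [0.682, 0.731, 0.0, 0.001]
ft_force: [-0.4, -0.7, 0.9]
width: 0.0869
grip_force: 0.0
```

```bash
python3 - <<'E'
from h import *
s=telemetry.read_state(); print(s['time'],s['ee_pos'],R.from_quat(s['eef_rot']).as_matrix().round(4),s['ft_force'])
cs,cd=get_calibration('scene'),get_calibration('side')
b=camera('scene'); a=camera('side')
x,y,z=s['ee_pos']
for dz in(.02,0,-.022): print(dz,proj(cs,[x,y,z+dz]),proj(cd,[x,y,z+dz]))
c1=cv2.resize(a[130:200,280:350],(400,400),interpolation=2); c2=cv2.resize(b[180:260,135:215],(400,400),interpolation=2)
save('c5.png',np.concatenate([c1,c2],1))
E
```

```text
7.5167 [ 0.51471075 -0.25790203  0.18272527] [[-0.0686  0.9976  0.002 ]
 [ 0.9976  0.0686 -0.0014]
 [-0.0015  0.0018 -1.    ]] [-0.3601146  -0.73712018  0.85272297]
0.02 [[169.80411274 206.47027007]] [[320.96572013 137.71740937]]
0 [[170.50464398 211.10071479]] [[320.45411117 142.24073595]]
-0.022 [[171.263117   216.10995112]] [[319.90141391 147.12515555]]
```

View pics/c5.png

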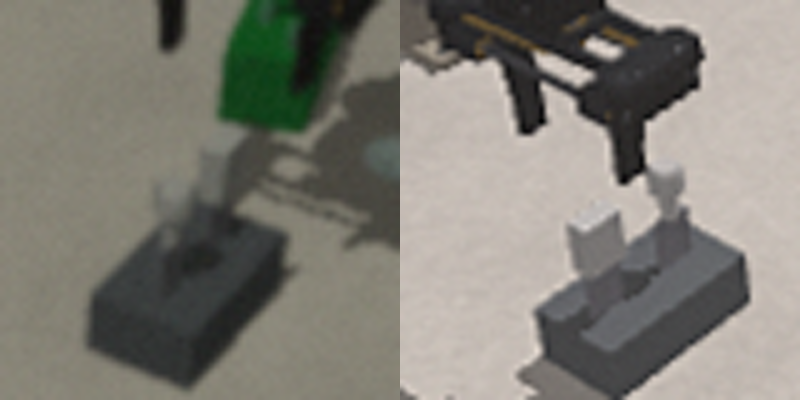

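Fingertip midpoint (scene about (171,211), side about (321,142)) shows the tips at TCP height rather than 22 mm ahead, consistent with the plunger contact. I'll grasp lower accordingly.

Emit:
drive_tool(
  series=[0, 0, 0, 0.05, 0, 0.6, 1, 0, 0, 0, 0.05, 0, 1.2, 1, 0, 0, 0, 0.05, 0, 1.7, 1, 0, 0, 0, 0.05, 0, 2.0, 1, 0, 0, 0, 0.05, 0, 2.2, 1, 0, 0, 0, 0.05, 0, 2.2, 1, 0, 0, 0, 0.05, 0, 2.2, 1],
)

```text
time: 8.2
ee_pos: [0.5145, -0.2549, 0.0939]
eef_rot: [0.682, 0.731, 0.0, 0.0]
ft_force: [0.2, 0.3, 0.3]
width: 0.0873
grip_force: 0.0
```

```bash
python3 - <<'E'
from h import *
s=telemetry.read_state(); print(s['time'],s['ee_pos'],s['ft_force'])
cs,cd=get_calibration('scene'),get_calibration('side')
b=camera('scene'); a=camera('side')
c1=cv2.resize(a[130:200,280:350],(400,400),interpolation=2); c2=cv2.resize(b[190:260,140:210],(400,400),interpolation=2)
save('c6.png',np.concatenate([c1,c2],1))
E
```

```text
8.2 [ 0.51452027 -0.25488691  0.09393747] [0.17477369 0.25431604 0.31020022]
```

View pics/c6.png

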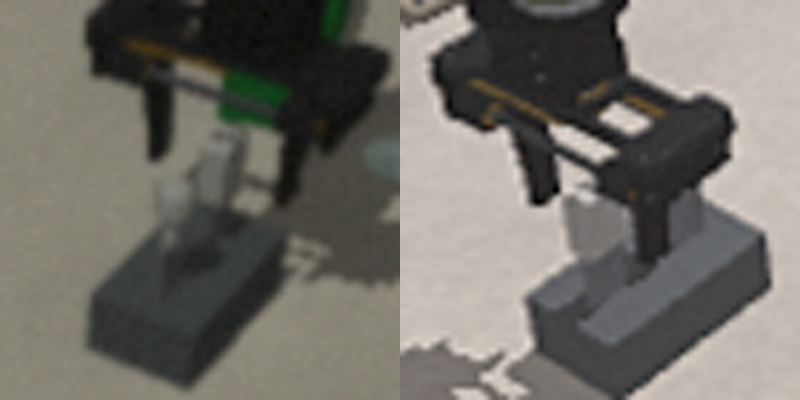

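Both views show the open fingers straddling the paddle's handle with the knob clear, tips about 60% down the handle. I'll lower 9 mm more and close.

Emit:
drive_tool(
  series=[0, 0, 0, 0, 0, 0.22, 1, 0, 0, 0, 0, 0, 0.22, 1, 0, 0, 0, 0, 0, 0.22, -1, 0, 0, 0, 0, 0, 0.22, -1, 0, 0, 0, 0, 0, 0.22, -1, 0, 0, 0, 0, 0, 0.22, -1, 0, 0, 0, 0, 0, 0.22, -1, 0, 0, 0, 0, 0, 0.22, -1, 0, 0, 0, 0, 0, 0.22, -1, 0, 0, 0, 0, 0, 0.22, -1],
  grip_force=25,
)

```text
time: 9.13
ee_pos: [0.5141, -0.2544, 0.0844]
eef_rot: [0.682, 0.731, 0.0, 0.0]
ft_force: [-0.7, -1.0, 0.6]
width: 0.0414
grip_force: 0.0
```

Emit:
drive_tool(
  series=[0, 0, 0, 0, 0, 0, -1, 0, 0, 0, 0, 0, 0, -1, 0, 0, 0, 0, 0, 0, -1, 0, 0, 0, 0, 0, 0, -1],
)

```text
time: 9.47
ee_pos: [0.5141, -0.2544, 0.0843]
eef_rot: [0.682, 0.731, 0.0, 0.0]
ft_force: [0.1, 0.7, 0.4]
width: 0.0199
grip_force: 25.0
```

Gripped at 19.9 mm. Lifting straight out.

Emit:
drive_tool(
  series=[0, 0, 0, 0, 0, -0.3, -1, 0, 0, 0, 0, 0, -0.7, -1, 0, 0, 0, 0, 0, -1.2, -1, 0, 0, 0, 0, 0, -1.8, -1, 0, 0, 0, 0, 0, -2.5, -1, 0, 0, 0, 0, 0, -3.3, -1, 0, 0, 0, 0, 0, -4.2, -1, 0, 0, 0, 0, 0, -5, -1, 0, 0, 0, 0, 0, -5, -1, 0, 0, 0, 0, 0, -5, -1],
)

```text
time: 10.3
ee_pos: [0.5147, -0.2548, 0.2868]
eef_rot: [0.682, 0.731, 0.001, 0.002]
ft_force: [-0.9, 0.3, -2.7]
width: 0.02
grip_force: 25.0
```

```bash
python3 - <<'E'
from h import *
s=telemetry.read_state(); print(s['time'],s['ee_pos'],s['ft_force'],s['torque'],s['width'])
cs,cd=get_calibration('scene'),get_calibration('side')
b=camera('scene'); a=camera('side'); np.save('sl.npy',b); np.save('dl.npy',a)
x,y,z=s['ee_pos']; 
for n,c,im in(('s',cs,b),('d',cd,a)):
    p=proj(c,[[x,y,z+.0],[x,y,z-.0764]]); print(n,p)
    g=cv2.cvtColor(im,cv2.COLOR_RGB2GRAY); u,v=p.mean(0).astype(int)
    print(g[v-10:v+22,u-10:u+11])
E
```

```text
10.3 [ 0.51466742 -0.25478332  0.28678573] [-0.9150593   0.2560819  -2.73894499] [0.00547588 0.02714547 0.01107178] 0.0199880273955645
s [[167.46242857 185.76893537]
 [170.22959265 204.26148266]]
[[ 80  85 143 151 120 111 114 116 114  99  54  36  34  31  16  60 164 188
  190 189 190]
 [107 120 157 157 119 109 113 116 114 116  66  32  31  35 157 178 187 188
  187 184 188]
 [185 187 186 180 162 134 115 116 120 110  71  45  66  63 187 199 192 188
  187 189 190]
 [197 195 192 190 190 167 112 107 104  92  77  75  80  73 161 191 190 187
  187 188 188]
 [192 189 189 190 191 194 120  79  83  81  82  80  81  72 127 186 193 188
  187 187 189]
 [189 190 191 191 193 202 136  79  80  83  81  80  80  73 119 186 192 187
  190 189 188]
 [190 189 190 190 190 199 139  81  77  82  84  81  82  72 120 186 193 190
  187 188 186]
 [185 188 189 188 188 194 153  94  77  83  80  80  82  77 101 183 193 190
  187 184 189]
 [184 185 186 186 187 199 158  95  76  82  83  86  84  79  74 181 196 188
  187 188 188]
 [187 186 187 187 186 190 168 102  75  81  83  84  85  85  69 178 195 190
  188 189 186]
 [187 185 184 
[... 4154 characters left out ...]
9 130 130 129 127 106  64  49  47  44  42  41  35  37  32  34
   31  35  36]
 [125 125 129 128 130 128 125 107  67  47  46  46  44  39  34  35  36  36
   37  34  37]
 [123 124 127 126 127 128 127 107  61  43  49  47  46  40  36  34  34  34
   29  34  35]
 [125 126 127 130 129 128 125 104  54  45  44  47  44  41  37  33  34  31
   36  34  36]
 [125 125 126 127 127 128 121  97  55  47  46  46  49  42  39  34  37  35
   35  38  37]
 [127 126 127 126 126 126 119  90  52  47  47  48  48  42  35  32  36  37
   37  37  40]
 [126 129 128 127 125 127 117  89  54  46  50  48  43  43  37  36  35  35
   35  38  41]
 [123 127 126 126 128 126 114  83  54  46  49  47  45  36  37  33  37  33
   36  39  44]]
```

Scene pixels show the paddle's foot at about (170,205) against a predicted (170.2,204.3), so it hangs upright in the grip as expected. Carrying it to a viewpoint before the slot, turned to the steriliser's yaw.

Emit:
drive_tool(
  series=[0, 0, 0.5, 1, 0.09, -0.1, -1, 0, 0, 1, 2, 0.17, -0.2, -1, 0, 0, 1.5, 3, 0.26, -0.3, -1, 0, 0, 2, 4, 0.34, -0.33, -1, 0, 0, 2.5, 5, 0.43, -0.33, -1, 0, 0, 3, 6, 0.51, -0.33, -1, 0, 0, 3.5, 7, 0.6, -0.33, -1, 0, 0, 4, 8, 0.68, -0.33, -1, 0, 0, 4.4, 8.8, 0.75, -0.33, -1, 0, 0, 4.4, 9.24, 0.79, -0.33, -1],
)

```text
time: 11.23
ee_pos: [0.5183, 0.1212, 0.296]
eef_rot: [0.808, 0.589, -0.001, -0.001]
ft_force: [0.3, -0.3, -1.7]
width: 0.0198
grip_force: 25.0
```

Emit:
drive_tool(
  series=[0, 0, 0, 0, 0, 0, -1, 0, 0, 0, 0, 0, 0, -1, 0, 0, 0, 0, 0, 0, -1, 0, 0, 0, 0, 0, 0, -1, 0, 0, 0, 0, 0, 0, -1, 0, 0, 0, 0, 0, 0, -1],
)

```text
time: 11.73
ee_pos: [0.5199, 0.1155, 0.2975]
eef_rot: [0.809, 0.587, -0.0, 0.0]
ft_force: [0.2, -0.2, -1.8]
width: 0.0196
grip_force: 25.0
```

```bash
python3 - <<'E'
from h import *
s=telemetry.read_state(); Rm=R.from_quat(s['eef_rot']).as_matrix()
print(s['time'],s['ee_pos'],Rm.round(4),s['width'],s['joint_positions'].round(2))
def slot(c,im,est,hw,thr):
    g=cv2.cvtColor(im,cv2.COLOR_RGB2GRAY); u,v=proj(c,est)[0].astype(int)
    w=g[v-hw:v+hw,u-hw:u+hw]; bg=np.percentile(w,70); m=np.zeros_like(g); m[v-hw:v+hw,u-hw:u+hw]=(w<bg-thr)*255
    ks=[k for k in cv2.findContours(m,0,cv2.CHAIN_APPROX_NONE)[0] if cv2.contourArea(k)>8]
    print((u,v),bg)
    for k in ks: print(cv2.boundingRect(k),cv2.minAreaRect(onplane(c,k.reshape(-1,2).astype(float),.125)[:,:2].astype(np.float32)))
E0=[.5736,.2774,.125]
c=get_calibration('wrist'); im=camera('wrist'); np.save('w4.npy',im); save('w4.png',im); slot(c,im,E0,42,15)
slot(get_calibration('side'),np.load('side1.npy'),E0,9,12)
E
```

```text
11.7333 [0.51988624 0.11553413 0.29748018] [[ 3.105e-01  9.506e-01 -1.000e-04]
 [ 9.506e-01 -3.105e-01 -2.000e-04]
 [-2.000e-04 -0.000e+00 -1.000e+00]] 0.019572291954023144 [-0.16  0.1  -0.15  1.57  0.02  1.47 -0.63]Traceback (most recent call last):
  File "<stdin>", line 11, in <module>
  File "<stdin>", line 6, in slot
    return _quantile_unchecked(
        a, q, axis, out, overwrite_input, method, keepdims, weights)
    return _ureduce(a,
                    func=_quantile_ureduce_func,
    ...<5 lines>...
                    overwrite_input=overwrite_input,
                    method=method)
    r = func(a, **kwargs)
    result = _quantile(arr,
                       quantiles=q,
    ...<2 lines>...
                       out=out,
                       weights=wgt)
    previous = arr[previous_indexes]
               ~~~^^^^^^^^^^^^^^^^^^
IndexError: index 0 is out of bounds for axis 0 with size 0
```

```bash
cat >> h.py <<'E'
def slot(c,im,est,hw,thr):
    g=cv2.cvtColor(im,cv2.COLOR_RGB2GRAY); u,v=proj(c,est)[0].astype(int); print('proj',u,v,proj(c,est))
    v0,v1,u0,u1=max(v-hw,0),v+hw,max(u-hw,0),u+hw
    w=g[v0:v1,u0:u1]; bg=np.percentile(w,70); m=np.zeros_like(g); m[v0:v1,u0:u1]=(w<bg-thr)*255
    for k in cv2.findContours(m,0,cv2.CHAIN_APPROX_NONE)[0]:
        if cv2.contourArea(k)>8: print(cv2.boundingRect(k),cv2.minAreaRect(onplane(c,k.reshape(-1,2).astype(float),est[2])[:,:2].astype(np.float32)))
E
python3 - <<'E'
from h import *
E0=[.5736,.2774,.125]
c=get_calibration('wrist'); im=np.load('w4.npy'); print(c['xyz'],c['rotation'])
slot(c,im,E0,38,15)
slot(get_calibration('side'),np.load('side1.npy'),E0,9,12)
E
```

```text
[0.54412708 0.1928257  0.46774261] [-0.14640274  0.02367559 -0.1551342   0.97669805]
proj 259 28 [[259.39389583  28.47568758]]
(251, 8, 18, 42) ((0.5735802054405212, 0.2768721282482147), (0.04293002188205719, 0.018648535013198853), 70.34642791748047)
proj 214 226 [[214.26063534 226.71017333]]
(208, 223, 12, 9) ((0.5737097859382629, 0.27782487869262695), (0.040490198880434036, 0.02217017486691475), 69.34790802001953)
```

```bash
python3 - <<'E'
from h import *
for n in('w4','w1'):
    im=np.load(n+'.npy'); c=get_calibration('wrist')
    if n=='w1':
        c['xyz']=np.array([0.56085637,0.20952909,0.46858741]); c['rotation']=np.array([-1.48550115e-01,1.33158038e-03,-9.06898886e-04,9.88903569e-01])
    g=cv2.cvtColor(im,cv2.COLOR_RGB2GRAY).astype(float); u,v=proj(c,[.5736,.277,.125])[0].astype(int)
    v0=v-26;w=g[v0:v+26,u-20:u+20]; yy,xx=np.where(w<np.percentile(w,70)-15)
    P=onplane(c,np.c_[xx+u-20,yy+v0],.125)[:,:2]; m=P.mean(0); ev,V=np.linalg.eigh(np.cov((P-m).T)); print(n,m,np.degrees(np.arctan2(*(V[:,1]*np.sign(V[1,1])))),12**.5*ev**.5)
    # +x and -x plate edges: brightness step outward
    E=[]
    yax=np.array([.318,.948]); xax=np.array([.948,-.318])
    for sx in(-1,1):
        pts=[]
        for t in np.linspace(-.13,.02,16):
            q=np.array([.5737,.277])+yax*t
            ss=np.linspace(.085,.115,61); pp=np.array([[*(q+sx*s*xax),.125] for s in ss]); pr=proj(c,pp)
            if pr.min()<1 or pr[:,0].max()>510 or pr[:,1].max()>215: continue
            val=cv2.remap(g.astype(np.float32),pr[:,0].astype(np.float32).reshape(-1,1),pr[:,1].astype(np.float32).reshape(-1,1),1).ravel()
            d=np.abs(np.diff(cv2.GaussianBlur(val.reshape(-1,1),(1,9),2).ravel())); i=d.argmax(); pts.append((t,ss[i]))
        if len(pts)>4:
            pts=np.array(pts); f=np.polyfit(pts[:,0],sx*pts[:,1],1); print(sx,len(pts),'slope deg',np.degrees(np.arctan(f[0])),f[1],'yaw',-(18.54+np.degrees(np.arctan(f[0]))), np.std(np.polyval(f,pts[:,0])-sx*pts[:,1]))
E
```

```text
w4 [0.57365304 0.27692681] 18.656974181983244 [0.01857124 0.04318839]
-1 16 slope deg 0.36651947232556953 -0.10036691176470589 yaw -18.90651947232557 0.001336810913748706
1 16 slope deg -1.3689400664322318 0.0995919117647059 yaw -17.17105993356777 0.002259604704172314
w1 [0.57373651 0.27688205] 18.261299723656098 [0.01878815 0.04279804]
-1 15 slope deg -0.9821171632241894 -0.10206190476190478 yaw -17.55788283677581 0.0030277027804895447
1 16 slope deg -0.6993108168303871 0.10089117647058823 yaw -17.840689183169612 0.0032631662042364
```

Emit:
drive_tool(
  series=[0, 0, 0, 1, 0.01, 0, -1, 0, 0, 0, 2, 0.01, 0, -1, 0, 0, 0, 3, 0.02, 0, -1, 0, 0, 0, 4, 0.03, 0, -1, 0, 0, 0, 4.27, 0.03, 0.5, -1, 0, 0, 0, 4.27, 0.03, 1.2, -1, 0, 0, 0, 4.27, 0.03, 1.8, -1, 0, 0, 0, 4.27, 0.03, 2.0, -1, 0, 0, 0, 4.27, 0.03, 2.0, -1, 0, 0, 0, 4.27, 0.03, 2.0, -1],
)

```text
time: 12.62
ee_pos: [0.5741, 0.2783, 0.2186]
eef_rot: [0.809, 0.588, 0.0, 0.0]
ft_force: [1.0, 1.0, -0.6]
width: 0.0195
grip_force: 25.0
```

Emit:
drive_tool(
  series=[0, 0, 0, 0, 0, 0, -1, 0, 0, 0, 0, 0, 0, -1, 0, 0, 0, 0, 0, 0, -1, 0, 0, 0, 0, 0, 0, -1],
)

```text
time: 12.95
ee_pos: [0.574, 0.2787, 0.2186]
eef_rot: [0.809, 0.588, 0.001, 0.0]
ft_force: [0.6, -0.6, 0.0]
width: 0.0201
grip_force: 25.0
```

```bash
python3 - <<'E'
from h import *
s=telemetry.read_state(); Rm=R.from_quat(s['eef_rot']).as_matrix(); p=s['ee_pos']
print(p,Rm.round(4),s['ft_force'],s['width'])
d=np.array([.5737,.2769])-p[:2]; print('slot in tool mm',(Rm[:2,:2].T@d)*1e3)
f=p+Rm[:,2]*.0764
for n in('side','scene'):
    c=get_calibration(n); im=camera(n); save('h_'+n+'.png',im); g=cv2.cvtColor(im,cv2.COLOR_RGB2GRAY)
    q=proj(c,[f,[.5737,.2769,.125],[.5737,.2769,.141]]); print(n,q)
    u,v=q[0].astype(int); print(u-9,v-14); print(g[v-14:v+14,u-9:u+10])
E
```

```text
[0.57404881 0.27866335 0.21858407] [[ 3.092e-01  9.510e-01  1.400e-03]
 [ 9.510e-01 -3.092e-01  6.000e-04]
 [ 1.000e-03  1.100e-03 -1.000e+00]] [ 0.59956491 -0.55316948  0.0115948 ] 0.020120130752974377
slot in tool mm [-1.78479114  0.2134894 ]
side [[213.37194454 222.88672597]
 [214.34708896 226.60390429]
 [213.9173286  222.89314482]]
204 208
[[143 144 143 122  69  52  49  46  45  43  47  48  50  81 126 144 141 124
   84]
 [142 145 143 124  74  54  52  49  49  48  50  50  49  76 119 143 145 135
  111]
 [141 143 145 130  86  55  56  53  49  47  46  51  52  71 114 142 145 144
  134]
 [146 143 144 131  91  58  55  53  51  53  48  52  47  69 111 141 145 146
  142]
 [146 146 145 131  94  58  52  55  53  53  52  54  53  67 106 138 142 145
  146]
 [145 145 144 133 100  62  52  55  54  55  54  53  56  60 103 138 141 143
  142]
 [145 143 144 136 104  62  54  52  53  53  55  53  55  62  99 141 145 143
  134]
 [145 144 144 142 113  65  55  55  55  52  50  49  52  58  94 138 143 142
  124]
 [145 143 142 142 118  71  56  52  51  41  39  35  40  50  89 132 142 142
  129]
 [145 145 142 143 125  76
[... 3185 characters left out ...]
 154 159 150 137 125 145 149 169 191 193 190
  189]
 [201 200 198 201 207 145 142 137 125 150 153 174 185 188 194 193 193 193
  192]
 [206 207 207 156 144 113 112 107 170 187 190 198 198 197 195 194 193 194
  192]
 [145 146 147 117 107 104 172 178 195 197 197 195 192 192 192 193 191 192
  194]
 [112 112 111 114 109 176 202 200 196 194 195 197 195 196 193 194 193 195
  193]
 [118 117 115 116 109 198 205 195 197 196 196 195 195 197 198 194 195 195
  190]
 [117 117 116 114 106 130 191 197 197 197 195 197 196 198 196 195 194 194
  196]
 [119 118 115 107 175 176 196 197 195 195 196 192 194 197 198 196 196 196
  195]
 [119 118 115 178 209 207 199 194 196 195 195 196 195 196 198 195 195 199
  196]]
```

The foot sits over the slot in both views within about 1 mm (scene foot (278.5,166) over slot (278.4,170); side foot (213.8,223) over slot (213.5,227)). Lowering gently.

Emit:
drive_tool(
  series=[0, 0, 0, -0.01, 0, 0.15, -1, 0, 0, 0, -0.01, 0, 0.3, -1, 0, 0, 0, -0.01, 0, 0.45, -1, 0, 0, 0, -0.01, 0, 0.5, -1, 0, 0, 0, -0.01, 0, 0.5, -1, 0, 0, 0, -0.01, 0, 0.5, -1],
)

```text
time: 13.55
ee_pos: [0.5736, 0.2781, 0.1973]
eef_rot: [0.809, 0.588, -0.0, -0.0]
ft_force: [1.4, -0.7, -1.6]
width: 0.02
grip_force: 25.0
```

Emit:
drive_tool(
  series=[0, 0, 0, 0, 0, 0.05, -1, 0, 0, 0, 0, 0, 0.1, -1, 0, 0, 0, 0, 0, 0.1, -1, 0, 0, 0, 0, 0, 0.1, -1],
)

```text
time: 13.88
ee_pos: [0.5743, 0.278, 0.1936]
eef_rot: [0.809, 0.588, 0.001, 0.0]
ft_force: [5.2, 0.1, -1.4]
width: 0.02
grip_force: 25.0
```

Emit:
drive_tool(
  series=[0, 0, 0, 0, 0.02, 0, -1, 0, 0, 0, 0, 0.02, 0, -1, 0, 0, 0, 0, 0.02, 0.05, -1, 0, 0, 0, 0, 0.02, 0.1, -1, 0, 0, 0, 0, 0.02, 0.1, -1, 0, 0, 0, 0, 0.02, 0.1, -1],
)

```text
time: 14.38
ee_pos: [0.5744, 0.2779, 0.1892]
eef_rot: [0.809, 0.588, -0.0, 0.0]
ft_force: [4.3, 0.1, -2.5]
width: 0.0199
grip_force: 25.0
```

Emit:
drive_tool(
  series=[0, 0, 0, 0, 0.03, 0, -1, 0, 0, 0, 0, 0.03, 0, -1, 0, 0, 0, 0, 0.03, 0, -1, 0, 0, 0, 0, 0.03, 0, -1],
)

```text
time: 14.72
ee_pos: [0.5749, 0.2778, 0.1893]
eef_rot: [0.809, 0.588, -0.0, -0.0]
ft_force: [0.3, 1.4, -1.6]
width: 0.0197
grip_force: 25.0
```

```bash
python3 - <<'E'
from h import *
s=telemetry.read_state(); print(s['ee_pos'],R.from_quat(s['eef_rot']).as_matrix().round(4),s['ft_force'],s['torque'])
E
```

```text
[0.57493869 0.27784963 0.18927553] [[ 3.086e-01  9.512e-01 -1.200e-03]
 [ 9.512e-01 -3.086e-01  0.000e+00]
 [-4.000e-04 -1.100e-03 -1.000e+00]] [ 0.34399001  1.35921502 -1.57280719] [ 0.30737966 -0.07787415  0.01877103]
```

Emit:
drive_tool(
  series=[0, 0, 0, 0, 0, 0.1, -1, 0, 0, 0, 0, 0, 0.2, -1, 0, 0, 0, 0, 0, 0.3, -1, 0, 0, 0, 0, 0, 0.4, -1, 0, 0, 0, 0, 0, 0.4, -1, 0, 0, 0, 0, 0, 0.4, -1],
)

```text
time: 15.22
ee_pos: [0.5752, 0.2777, 0.1731]
eef_rot: [0.809, 0.588, -0.0, -0.0]
ft_force: [0.0, 0.9, -2.4]
width: 0.0195
grip_force: 25.0
```

Emit:
drive_tool(
  series=[0, 0, 0, 0, 0, 0.1, -1, 0, 0, 0, 0, 0, 0.2, -1, 0, 0, 0, 0, 0, 0.3, -1, 0, 0, 0, 0, 0, 0.4, -1, 0, 0, 0, 0, 0, 0.4, -1, 0, 0, 0, 0, 0, 0.4, -1],
)

```text
time: 15.72
ee_pos: [0.5754, 0.2776, 0.1571]
eef_rot: [0.809, 0.588, -0.0, -0.0]
ft_force: [0.8, 1.6, -1.5]
width: 0.0199
grip_force: 25.0
```

Emit:
drive_tool(
  series=[0, 0, 0, 0, 0, 0.1, -1, 0, 0, 0, 0, 0, 0.2, -1, 0, 0, 0, 0, 0, 0.3, -1, 0, 0, 0, 0, 0, 0.38, -1, 0, 0, 0, 0, 0, 0.38, -1, 0, 0, 0, 0, 0, 0.38, -1, 0, 0, 0, 0, 0, 0.38, -1, 0, 0, 0, 0, 0, 0.38, -1],
)

```text
time: 16.38
ee_pos: [0.5755, 0.2776, 0.1424]
eef_rot: [0.809, 0.588, -0.0, 0.0]
ft_force: [-0.3, 0.5, -1.6]
width: 0.0197
grip_force: 25.0
```

```bash
python3 - <<'E'
from h import *
F=[];T=[]
for i in range(8):
    camera('side'); s=telemetry.read_state(); F.append(s['ft_force']);T.append(s['torque'])
print(s['ee_pos'],R.from_quat(s['eef_rot']).as_matrix().round(4),np.mean(F,0),np.std(F,0),np.mean(T,0),s['width'],np.abs(s['joint_vel']).max())
# handle white vs plate: scene pixels along paddle axis
c=get_calibration('scene'); im=camera('scene'); g=cv2.cvtColor(im,cv2.COLOR_RGB2GRAY)
z=[.125,.135,.145,.155,.165,.19]; q=proj(c,[[.575,.277,k] for k in z]); print(q.round(1).tolist())
u,v=q[2].astype(int); print(u-9,v-10); print(g[v-10:v+10,u-9:u+10])
E
```

```text
[0.5755144  0.2775563  0.14241527] [[ 3.09e-01  9.51e-01  1.00e-04]
 [ 9.51e-01 -3.09e-01 -0.00e+00]
 [-0.00e+00  1.00e-04 -1.00e+00]] [-0.05498875  1.4086693  -1.9781374 ] [0.35817694 0.28197137 0.19280605] [ 0.36958013  0.06612828 -0.01050773] 0.01973730962723257 0.0018032375353679224
[[278.5, 169.5], [278.5, 167.5], [278.6, 165.5], [278.7, 163.5], [278.7, 161.4], [278.9, 156.2]]
269 155
[[185 186 185 185 196 151  57  22  29  31  45  49  54  56  51  34  33  35
   33]
 [184 183 185 187 195 158  68  48  92 136 107  49  42  50  49  35  32  32
   32]
 [186 184 185 186 192 174 110  97 113 132  96  41  29  35  41  34  36  40
   35]
 [189 185 191 189 193 181 120 107 114 119  67  33  30  35  33  32  34  56
   38]
 [189 190 189 189 194 181 114 105 113 123  65  33  35  36  35  33  32  44
   33]
 [191 190 191 191 197 181 114 102 115 121  66  29  31  34  32  40  23  19
   10]
 [190 193 192 192 197 183 117 100 114 122  66  33  35  31  31  23  79  79
  163]
 [190 191 191 192 197 164 111 102 116 122  64  34  33  32  24  82 179 177
  196]
 [194 192 193 192 198 157 109 103 113 122  64  33  37  34  
[... 213 characters left out ...]
 104 114 122  57  26  25  19  70 184 201 197
  194]
 [195 204 198 198 198 207 173 106  98 105  59  38  60 147 184 203 201 196
  195]
 [134 200 207 203 202 205 185 101  78  85  74  71  69 138 203 203 196 195
  195]
 [125 141 146 142 200 215 150  82  76  80  77  75  67 103 137 188 195 192
  190]
 [119 111 112 107 144 152 110  77  77  80  76  69 111 148 169 191 192 190
  188]
 [116 118 116 112 111 110 103  77  74  89  96  99 180 192 196 192 192 191
  192]
 [116 116 116 116 117 117 116 102 105 113 113 109 135 191 193 192 191 191
  191]
 [117 117 117 118 116 119 118 114 117 115 110 101 164 194 192 192 190 191
  191]
 [117 119 116 114 117 119 117 116 116 113 182 186 198 198 193 191 193 193
  190]]
```

Handle bottom at about row 167, blade visible below it down to the slot at row 171, so about 20 mm clear. Relieving the slight +y push.

Emit:
drive_tool(
  series=[0, 0, 0, 0.02, 0, 0, -1, 0, 0, 0, 0.02, 0, 0, -1, 0, 0, 0, 0.02, 0, 0, -1, 0, 0, 0, 0.02, 0, 0, -1, 0, 0, 0, 0.02, 0, 0, -1, 0, 0, 0, 0.02, 0, 0, -1],
)

```text
time: 17.33
ee_pos: [0.5758, 0.2782, 0.1424]
eef_rot: [0.809, 0.588, -0.0, 0.0]
ft_force: [-1.2, 0.3, -1.9]
width: 0.0201
grip_force: 25.0
```

```bash
python3 - <<'E'
from h import *
F=[];T=[]
for i in range(8):
    camera('side'); s=telemetry.read_state(); F.append(s['ft_force']);T.append(s['torque'])
f=np.mean(F,0); print(s['time'],s['ee_pos'],f,np.mean(T,0),s['width'])
if np.hypot(*f[:2])<2.5 and abs(s['width']-.02)<.002: print(r.close_job())
E
```

```text
17.7333 [0.57580035 0.27834471 0.14236356] [-0.63599459 -0.18965748 -1.23676692] [-0.03683745  0.23648555  0.00424286] 0.020130943516039685
the job is handed in; nothing more can be done
None
```

The job is handed in at 17.7 s: the plunger was pressed to its stop and came back up, and the gripper holds the paddle upright in the slot with about 59 mm of its 80 mm blade below the top plate, the handle about 20 mm clear and side force under 1 N.

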